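# Slide a sample carrier along the rail into its corner pocket

### The arm

A 6-joint arm with a two-finger parallel gripper is mounted at the origin on a cart in front of the work surface, level with it; the furniture and walls round the work are solid. World frame = base frame: x ahead of the robot, y to its left, z up, the work surface at z = 0. Lengths are in mm, angles in rad, forces in N, time in s.
With the tool pointing down it reaches from about 325 to 750 mm from the base axis. Payload 7.6 kg.
Tool frame: the origin (TCP) lies at the very end of the fingers, on their centre line; the grasp point (between the pads) lies 19 mm behind it; z points along the fingers, y is the line along which they close (so a half turn about z gives the same grasp; the last joint's range is limited). The gripper opens to 85 mm and grips with 20 to 120 N. Pads are 22 mm wide; open, the fingers measure 114 mm over their backs; the gripper's body (76 mm by 85 mm) begins 54 mm behind the grasp point. The pads swing forward as they close: fully open they stand 13 mm farther back than shut.
Start: joints at [1.107, 0.052, 1.401, -0, 1.689, -0.07], TCP at [201.429, 484.843, 231.323] pointing down, gripper open.
Joint ranges: [-2.9, 2.9], [-0.91, 2.17], [0.12, 2.37], [-1.06, 4.2], [0.26, 2.73], [-2.93, 2.93]. Speed limits (rad/s): [2.57, 2.57, 3.01, 3.14, 3.14, 3.14].

### API

Orientations are given as a rotation vector (axis times angle).
In Python, from workcell import arm gives the robot as it stands.
- The arm moves only by the shell command python3 -m inch 'ROWS'. ROWS is JSON, a list of rows, each a list of 7 numbers: the turn, a rotation vector about the tool's x, y, z in degrees, then the shift along the tool's x, y, z in m, then the closure, from 0 (fully open) to 1 (shut). A call has 1 to 8 rows; each row shifts and turns the commanded pose from where the row before left it, along the tool's axes as they then stand; what a row does not reach is not made up. A row lasts 1/12 s, in which the tool goes at most 41.7 mm and 7.16 degrees, less where a joint would pass 70% of its speed; a pose out of reach is approached as far as the arm can. A call with a gripper value outside its range is refused whole. The fingers move at their own pace and stop on an object; the grip force is fixed at half the most. Time passes only in rows, so rows that do not move let the fingers close. It gives the time, the measured TCP pose, the force, the opening and the grip force at its end, in the units of the state.
- arm.observe(): the state, without advancing time (a new reading comes with each control period).
- arm.read_camera(name): name is "scene" or "top"; returns a dict with "color" (480x640x3 uint8, red, green, blue), "camera_matrix" (3x3 intrinsics, pixels), "pose" (4x4, takes a point from camera to world coordinates). Camera axes: x right, y down, z forward; pixel columns grow to the right and rows downward; lengths in mm; the calibration is good to about 2 mm. A picture is of the moment at which its call begins. There is no depth.
- arm.finish_job(): hands the job in; it is judged then, once.
Trained networks look in a picture, given as the dict that the camera call returned (one of the last four; its "shot" number tells which), for a name from the list of things; names that differ only in an ending like _2 or _b are one class to them, and where a whole thing is asked for, a point or a joint stands for the part that bears it (a point fixed in the world has none). Each returns a list of dicts, best first, with "confidence" (0 to 1); they miss things now and then, are a little off and sometimes report something else, mostly with a low value. They report only what shows in the picture. A call takes as long as a camera call.
- arm.spot_in(picture, query): "bbox" ([left, top, right, bottom] in pixels, round what is visible of it).
- arm.landmark_of(picture, query): "point" ([column, row] in pixels: a listed point, or the origin of a listed thing).
The state is a dict: "clock": time; "joints": joint angles; "joint_velocities": joint speeds; "joint_efforts": joint torques, N m; "ee_pos": TCP position; "eef_rot": TCP orientation; "ft_force": force on the tool from outside, world axes, zero at the start; "moment": the same for the moment, N m; "grip_width": finger opening in mm; "gripper_force": force on a finger pad.
Only numpy, scipy, OpenCV 4.12 (cv2) and the standard library are available. Lean on these libraries where they do the work, as an engineer would, in place of code of your own. Each camera call takes 0.05 s, during which the arm holds its last target. There are 200 camera calls.

### The job

Without gripping or lifting it, push the orange sample carrier across the dark loading plate with the fingertips until its long side lies flat against the long rail. Then slide it along the rail into the corner pocket with the green end stop, fully home against rail and stop. Leave the screw cap, bottles and glassware where they stand.

Things in the scene. Friction and masses are not known exactly. Their poses are not given: they have to be found in the camera images.
- carrier: The orange plastic sample carrier, a loose block with a small round black-rimmed glass window on top: 32 (its x) by 45 (its y, the long side) by 26 mm high, about 60 g. Origin: centre of its underside; z up. It starts on the plate, up to 25 mm from the middle of the plate's length, turned by up to 30 degrees, its centre 26 to 39 mm short of its place against the rail.
- station: The dark loading plate, fixed: 120 (its x) by 314 (its y) mm, its top 8 mm above the worktop, turned between 6 degrees anticlockwise and 20 clockwise. Origin: centre of its underside; x points across it to the rail, away from the robot, y along it, z up. The rail runs along its whole far side; a corner pocket is at each end of the rail. Carrier against the rail: centre at x = +19 mm, its y along the plate's y.
- rail_mid (a point): Middle of the foot of the aluminium rail's inner face, at plate-top height: x = +35, y = 0, z = 8 mm in the plate's frame. The rail is 20 mm high above the plate, straight, along the plate's y, 12 mm thick.
- left_home (a point): Where the centre of the carrier's underside lies when it is home in the left pocket: x = +19, y = +112.5, z = 8 mm in the plate's frame. A pocket: rail, end stop (inner face at y = 135 mm) and a keeper wall parallel to the rail (inner face at x = -1 mm, 10 mm thick, 20 mm high, 18 mm long from the stop, then a flared lead-in to 27 mm), so 36 mm wide for the 32 mm carrier.
- right_home (a point): The same for the right pocket: x = +19, y = -112.5, z = 8 mm in the plate's frame; a mirror image. In either pocket about 18 mm of the home carrier's length still stands out past the lead-in, so the fingers need not enter.
- green_stop: The green end stop, a fixed block 48 (x) by 20 (y) by 26 mm high on the plate, with the plate's turn. It is at either end of the plate (y = +145 or -145 mm in the plate's frame, x = +19 mm). Origin: centre of its underside. With the carrier home, its centre is 32.5 mm from this origin.
- grey_stop: The grey end stop, the same block at the other end of the plate: the wrong pocket. Origin: centre of its underside.
- sash_edge (a point): A point on the lower edge of the fume cupboard's sash: a fixed cream bar 55 mm thick along the world's y, from about y = -0.12 m far to the left, between robot and plate, with a solid pane above it and a second fixed pane 60 mm behind at about the same height. The arm must reach in below it, for instance with the tool leaning back about 45 degrees.
- cap: A black screw cap, loose, opening up, 40 mm across and 18 mm high, on the near left corner of the plate. Origin: centre of its underside. To be left alone.
- blue_bottle: A bottle with blue solution and cyan cap, loose, 42 mm across, 83 mm high, on the worktop behind or right of the plate. Origin: centre of its underside. To be left alone.
- dropper_1: A white dropper bottle, loose, 35 mm across, 92 mm high, on the worktop behind or right of the plate. Origin: centre of its underside. To be left alone.
- dropper_2: A second white dropper bottle, the same, behind or right of the plate. Origin: centre of its underside. To be left alone.
- small_beaker: A small glass beaker, loose, 49 by 53 mm, 56 mm high, on the worktop left of the plate. Origin: centre of its underside. To be left alone.

How it is judged (in metres and radians):
On the way, in this order (a step that is already met when the one before it is completed fails the run):
1. the carrier lies flat against the rail, before it enters the pocket (x of carrier in the frame of station between 0.016 and 0.022 m and angle between the y axis of carrier and the y axis of station, either way round below 0.07 rad and z of carrier in the frame of station below 0.0105 m and angle between carrier's own z axis and vertical below 0.06 rad and horizontal distance between carrier and green_stop above 0.07 m), for 0.2 s.
2. the carrier is home in the pocket with the green stop (x of carrier in the frame of station between 0.016 and 0.022 m and angle between the y axis of carrier and the y axis of station, either way round below 0.07 rad and z of carrier in the frame of station below 0.0105 m and angle between carrier's own z axis and vertical below 0.06 rad and horizontal distance between carrier and green_stop below 0.0355 m), for 0.2 s.
At the end, for the whole second after the job is handed in: The carrier lies flat on the plate and at rest in the corner pocket with the green stop: its long side within 3 mm of the rail and turned less than 4 degrees from it, its end within 3 mm of the green stop (all of step 2 and linear speed of carrier below 0.01 m/s); the robot touches nothing.
It fails at once if the carrier is lifted more than 6 mm off the plate, or tipped (z of carrier in the frame of station above 0.014 m or angle between carrier's own z axis and vertical above 0.35 rad).
It fails at once if the screw cap, a bottle or the beaker is moved more than 15 mm or knocked over (distance of any of cap, blue_bottle, dropper_1, dropper_2, small_beaker from where it was at the start of the episode above 0.015 m or angle between any of cap, blue_bottle, dropper_1, dropper_2, small_beaker's own z axis and vertical above 0.3 rad).
It also fails if it takes over 70 s, if anything falls off the work surface, if the arm or the gripper's body presses on something with over 40 N, if the wrist force passes 120 N, or if a joint passes its speed limit or range.

## Working session

There is one attempt and no reset: what is moved stays moved. The work goes in short steps, Python scripts to look and compute and a shell command to move; the robot and the scene stay as the last step left them, time stands still between calls to the robot, and variables do not carry over. Pictures are saved under pics/ and viewed, at most 12 in all, crops included, and the job is handed in when it is done.

```bash
mkdir -p pics; ls
cat > h.py <<'E'
import numpy as np, cv2
from workcell import arm
from scipy.spatial.transform import Rotation as R
def ray(p,uv):
    K=np.array(p["camera_matrix"]);T=np.array(p["pose"])
    d=T[:3,:3]@np.linalg.solve(K,[uv[0],uv[1],1.]);return T[:3,3],d
def onz(p,uv,z):
    o,d=ray(p,uv);return o+d*(z-o[2])/d[2]
def proj(p,X):
    K=np.array(p["camera_matrix"]);T=np.array(p["pose"])
    c=T[:3,:3].T@(np.array(X)-T[:3,3]);q=K@c;return q[:2]/q[2]
E
python3 - <<'E'
from h import *
s=arm.observe();print(s['ee_pos'],s['eef_rot'],s['clock'])
Z=dict(carrier=8,station=0,rail_mid=8,left_home=8,right_home=8,green_stop=8,grey_stop=8,cap=8,blue_bottle=0,dropper_1=0,small_beaker=0,sash_edge=None)
for n in("scene","top"):
    p=arm.read_camera(n);cv2.imwrite(f"pics/{n}0.png",p["color"][...,::-1])
    print(n,np.round(np.array(p["pose"]),2).tolist())
    for q,z in Z.items():
        for r in arm.landmark_of(p,q)[:2]:
            print(q,round(r["confidence"],2),np.round(r["point"],1),None if z is None else np.round(onz(p,r["point"],z),1))
E
```

```text
pics
[201.28930505 484.56004905 230.47802597] [-6.14518438e-01 -3.08051004e+00  2.36011084e-03] 0.0
scene [[-0.89, -0.22, 0.39, 96.88], [-0.45, 0.4, -0.8, 1128.01], [0.02, -0.89, -0.46, 771.92], [0.0, 0.0, 0.0, 1.0]]
carrier 0.63 [344.3 322.5] [467.7 226.9   8. ]
rail_mid 0.69 [325.9 321.3] [514.  246.1   8. ]
left_home 0.95 [310.3 347.2] [502.2 357.6   8. ]
green_stop 0.57 [300.6 352.2] [514.7 385.    8. ]
grey_stop 0.68 [355.1 297.5] [488.1 104.8   8. ]
cap 0.79 [325.5 356. ] [454.4 367.8   8. ]
dropper_1 0.68 [363.9 269.2] [530.2 -68.8   0. ]
dropper_1 0.32 [299.8 352.4] [520.5 378.8   0. ]
small_beaker 0.75 [276.1 442.1] [435.1 625.3   0. ]
small_beaker 0.72 [325.5 318.8] [524.2 227.5   0. ]
top [[0.32, -0.76, 0.56, -515.35], [-0.95, -0.26, 0.19, -110.71], [0.0, -0.59, -0.81, 1750.58], [0.0, 0.0, 0.0, 1.0]]
carrier 0.62 [315.3 293.3] [467.2 220.7   8. ]
station 0.61 [313.1 285.5] [498.9 239.6   0. ]
rail_mid 0.61 [318.  280.2] [520.3 228.9   8. ]
left_home 0.97 [285.3 272.2] [514.2 348.2   8. ]
right_home 0.77 [343.3 292.7] [500.7 130.6   8. ]
green_stop 0.48 [277.7 268.6] [519.6 378.8   8. ]
grey_stop 0.51 [355.6 296.9] [498.5  85.9   8. ]
cap 0.57 [275.1 281.8] [465.6 367.7   8. ]
blue_bottle 0.5 [417.2 277.7] [647.9 -95.4   0. ]
blue_bottle 0.37 [273.1 283.1] [462.9 374.6   0. ]
dropper_1 0.74 [202.7 267. ] [444.1 635.4   0. ]
dropper_1 0.46 [405.1 300.6] [544.1 -77.2  -0. ]
small_beaker 0.51 [202.5 269. ] [436.2 632.5   0. ]
small_beaker 0.47 [315.9 281.7] [516.8 235.4   0. ]
sash_edge 0.67 [314.2 291.9] None
```

Run:
```python
import cv2
a=cv2.imread("pics/scene0.png")[200:470,200:520];b=cv2.imread("pics/top0.png")[210:330,190:430]
cv2.imwrite("pics/s_c.png",cv2.resize(a,(711,600),interpolation=2))
cv2.imwrite("pics/t_c.png",cv2.resize(b,(800,400),interpolation=2))
```

```text
(no output)
```

View pics/s_c.png

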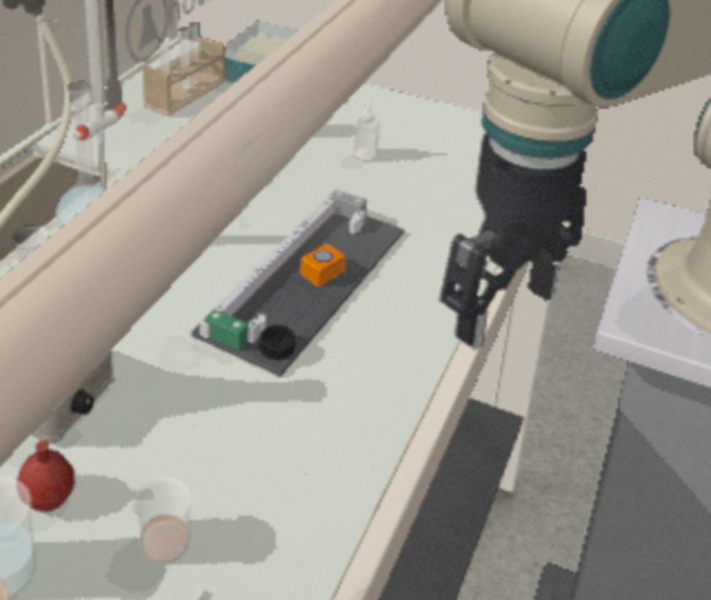

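View pics/t_c.png

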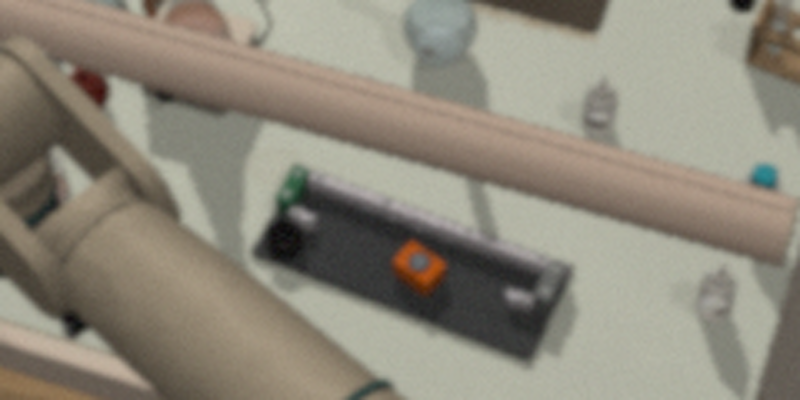

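```bash
cat > fit.py <<'E'
from h import *
from scipy.optimize import least_squares, minimize
def cam(n,tag=None):
    p=arm.read_camera(n)
    if tag: cv2.imwrite(f"pics/{n}{tag}.png",p["color"][...,::-1])
    return p
def orange(p):
    h=cv2.cvtColor(p["color"],cv2.COLOR_RGB2HSV)
    m=cv2.inRange(h,(6,170,110),(20,255,255)); m[:200]=0; m[380:]=0
    return cv2.morphologyEx(m,cv2.MORPH_CLOSE,np.ones((5,5)))
def box(x,y,t,z0=8,sx=32,sy=45,h=26):
    c,s=np.cos(t),np.sin(t)
    return [(x+c*a-s*b,y+s*a+c*b,z) for a in(-sx/2,sx/2) for b in(-sy/2,sy/2) for z in(z0,z0+h)]
def sil(p,pts,S=8):
    u=np.array([proj(p,X) for X in pts]);o=np.floor(u.min(0))-8
    return u,o
def fitcar(ps,g):
    data=[]
    for p in ps:
        m=orange(p);ys,xs=np.nonzero(m)
        if len(xs)<20: print("few");continue
        o=np.array([xs.min()-8,ys.min()-8]);w=m[o[1]:ys.max()+9,o[0]:xs.max()+9]
        data.append((p,o,cv2.GaussianBlur(w.astype(float)/255,(0,0),.8)));print("px",len(xs),np.mean(xs).round(1),np.mean(ys).round(1))
    def cost(v):
        e=0
        for p,o,w in data:
            S=8;u=np.array([proj(p,X) for X in box(*v)])-o
            im=np.zeros((w.shape[0]*S,w.shape[1]*S),np.uint8)
            cv2.fillConvexPoly(im,cv2.convexHull(np.round((u+.5)*S).astype(np.int32)),255)
            im=cv2.resize(im,w.shape[::-1],interpolation=cv2.INTER_AREA)/255.
            e+=((cv2.GaussianBlur(im,(0,0),.8)-w)**2).sum()
        return e
    best=min((minimize(cost,(g[0],g[1],t),method="Nelder-Mead",options=dict(initial_simplex=[(g[0],g[1],t),(g[0]+8,g[1],t),(g[0],g[1]+8,t),(g[0],g[1],t+.15)])) for t in np.radians((-35,-20,-5,10,25))),key=lambda r:r.fun)
    return best.x,best.fun
E
python3 - <<'E'
from fit import *
s=cam("scene");t=cam("top")
print("sep",fitcar([s],(467,224)),fitcar([t],(467,224)));print("both",fitcar([s,t],(467,224)))
sc=lambda x,y:(200+x/2.222,200+y/2.222); tc=lambda x,y:(190+x/3.333,210+y/3.333)
obs=[(s,sc(193,333),(60,157,8)),(s,sc(282,373),(-60,157,8)),(s,sc(405,230),(-60,-157,8)),
 (t,tc(254,252),(-60,157,8)),(t,tc(530,362),(-60,-157,8)),(t,tc(572,265),(47,-157,28))]
P={"left_home":(19,112.5,8),"right_home":(19,-112.5,8),"green_stop":(19,145,8),"grey_stop":(19,-145,8),"rail_mid":(35,0,8)}
for p in(s,t):
    for q,X in P.items():
        r=arm.landmark_of(p,q)
        if r: obs.append((p,r[0]["point"],X))
def W(v,X):
    c,n=np.cos(v[2]),np.sin(v[2]);return(v[0]+c*X[0]-n*X[1],v[1]+n*X[0]+c*X[1],X[2])
f=lambda v:np.ravel([proj(p,W(v,X))-u for p,u,X in obs])
r=least_squares(f,(490,235,-.07),loss="soft_l1",x_scale=(10,10,.1));print(r.x,np.degrees(r.x[2]));print(r.fun.reshape(-1,2).round(1).tolist())
# sash planes: x,z relation
def rel(p,uv):
    o,d=ray(p,uv);return o[[0,2]],d[[0,2]]
for a in (0,1,2):
    A=rel(s,[sc(200,137),sc(200,190),sc(200,242)][a])
    for b in(0,1,2):
        B=rel(t,[tc(400,97),tc(400,125),tc(400,152)][b])
        k=np.linalg.solve(np.c_[A[1],-B[1]],B[0]-A[0]);print(a,b,(A[0]+k[0]*A[1]).round())
print([ (r["point"],r["confidence"]) for r in arm.landmark_of(t,"sash_edge")],[ (r["bbox"]) for r in arm.spot_in(s,"sash_edge")])
E
```

```text
px 225 344.5 319.3
px 90 315.2 289.0
sep (array([ 4.67533275e+02,  2.26837788e+02, -3.20503590e-01]), np.float64(25.88610312063415)) (array([ 4.77531736e+02,  2.24696369e+02, -3.95313778e-01]), np.float64(41.55592801008363))
px 225 344.5 319.3
px 90 315.2 289.0
both (array([ 4.69488858e+02,  2.25240216e+02, -3.18540362e-01]), np.float64(89.37043123023776))
[ 4.81727084e+02  2.38092721e+02 -6.29613300e-02] -3.607418482883583
[[-0.3, -1.0], [1.3, -0.8], [-0.6, -2.2], [-3.0, 1.6], [-0.6, -0.4], [-1.9, 0.1], [-1.2, -2.3], [-0.3, -0.8], [-0.6, 0.1], [29.2, -24.2], [0.4, -2.0], [-2.3, -0.2], [-0.1, 0.5], [-4.5, 0.1], [1.9, 3.4], [-1.2, -1.4]]
0 0 [371. 457.]
0 1 [259. 586.]
0 2 [172. 686.]
1 0 [601. 121.]
1 1 [366. 424.]
1 2 [213. 622.]
2 0 [ 4027. -4881.]
2 1 [ 963. -473.]
2 2 [366. 385.]Traceback (most recent call last):
  File "<stdin>", line 24, in <module>
ValueError: it knows: blue_bottle, cap, carrier, dropper, green_stop, grey_stop, left_home, rail_mid, right_home, small_beaker, station
```

```bash
python3 -m inch '[[-6.4,0,0,0,0,0,1],[-6.4,0,0,0,0,0,1],[-6.4,0,0,0,0,0,1],[-6.4,0,0,0,0,0,1],[-6.4,0,0,0,0,0,1],[-6.4,0,0,0,0,0,1],[-6.4,0,0,0,0,0,1]]'
python3 - <<'E'
from h import *
s=arm.observe();M=R.from_rotvec(s["eef_rot"]).as_matrix();print(s["ee_pos"],s["joints"]);print(M.round(2))
E
```

```text
clock: 2.53
ee_pos: [201.5, 484.8, 232.3]
eef_rot: [0.542, 2.715, 1.13]
ft_force: [0.8, 0.8, 1.0]
grip_width: 0.8
gripper_force: 0.0
[201.45370782 484.78082374 232.32176465] [ 1.06388701 -0.524846    2.04687316  0.10751037  0.83665581 -0.15211403]
[[-0.92  0.27  0.27]
 [ 0.38  0.65  0.66]
 [-0.    0.71 -0.7 ]]
```

```bash
python3 -m inch '[[0,0,0,0,-0.029,0.013,1],[0,0,0,0,-0.029,0.013,1],[0,0,0,0,-0.029,0.013,1],[0,0,0,0,-0.029,0.013,1]]'; python3 -m inch '[[0,-3.18,3.18,-0.037,0,0,1],[0,-3.18,3.18,-0.037,0,0,1],[0,-3.18,3.18,-0.037,0,0,1],[0,-3.18,3.18,-0.037,0,0,1]]';python3 -m inch '[[0,-3.18,3.18,-0.037,0,0,1],[0,-3.18,3.18,-0.037,0,0,1],[0,-3.18,3.18,-0.037,0,0,1],[0,-3.18,3.18,-0.037,0,0,1]]'
cat > st.py <<'E'
from h import *
s=arm.observe();M=R.from_rotvec(s["eef_rot"]).as_matrix();print(s["clock"],s["ee_pos"].round(1),s["joints"].round(2),s["ft_force"].round(1));print(M.round(3))
E
python3 st.py
```

```text
clock: 2.87
ee_pos: [183.6, 442.0, 111.8]
eef_rot: [0.543, 2.72, 1.123]
ft_force: [0.3, 0.1, -0.3]
grip_width: -0.0
gripper_force: 0.0
clock: 3.2
ee_pos: [313.7, 369.6, 113.0]
eef_rot: [0.933, 2.513, 1.037]
ft_force: [0.7, 0.6, 0.2]
grip_width: -0.2
gripper_force: 0.0
clock: 3.53
ee_pos: [413.6, 260.7, 113.3]
eef_rot: [1.275, 2.266, 0.934]
ft_force: [0.4, 0.3, -0.4]
grip_width: 0.2
gripper_force: 0.0
3.5333 [413.6 260.7 113.3] [ 0.45 -0.53  2.29  0.12  0.6  -0.17] [ 0.4  0.3 -0.4]
[[-0.519  0.605  0.604]
 [ 0.855  0.369  0.365]
 [-0.002  0.706 -0.709]]
```

```bash
python3 -m inch '[[0,0,6.93,0,0,0,1],[0,0,6.93,0,0,0,1],[0,0,6.93,0,0,0,1],[0,0,6.93,0,0,0,1],[0,0,6.93,0,0,0,1],[0,0,6.93,0,0,0,1],[0,0,6.93,0,0,0,1]]';python3 -m inch '[[0,0,6.93,0,0,0,1],[0,0,6.93,0,0,0,1],[0,0,6.93,0,0,0,1],[0,0,6.93,0,0,0,1],[0,0,6.93,0,0,0,1],[0,0,6.93,0,0,0,1]]';python3 -m inch '[[-4.94,0,4.96,0,0,0,1],[-4.94,0,4.96,0,0,0,1],[-4.94,0,4.96,0,0,0,1],[-4.94,0,4.96,0,0,0,1],[-4.94,0,4.96,0,0,0,1]]'; python3 st.py
```

```text
clock: 4.12
ee_pos: [412.5, 262.1, 113.1]
eef_rot: [2.292, 1.685, 1.169]
ft_force: [0.5, 0.8, 0.8]
grip_width: 0.1
gripper_force: 0.0
clock: 4.62
ee_pos: [412.5, 262.1, 113.1]
eef_rot: [-2.627, -0.73, -1.083]
ft_force: [-0.4, 0.1, 0.7]
grip_width: 0.1
gripper_force: 0.0
clock: 5.03
ee_pos: [409.8, 261.0, 107.9]
eef_rot: [-2.845, -0.283, -1.13]
ft_force: [0.4, -0.9, -0.3]
grip_width: -0.2
gripper_force: 0.0
5.0333 [409.8 261.  107.9] [ 0.68 -0.43  2.23 -0.51  0.71  2.33] [ 0.4 -0.9 -0.3]
[[ 0.713  0.195  0.674]
 [ 0.146 -0.981  0.13 ]
 [ 0.686  0.006 -0.728]]
```

```bash
python3 -m inch '[[-2.5,0,2.6,0,0,0,1],[-2.5,0,2.6,0,0,0,1],[-2.5,0,2.6,0,0,0,1],[-2.5,0,2.6,0,0,0,1],[0,0,0,0,0,0,1]]'; python3 st.py
python3 - <<'E'
from fit import *
s=cam("scene",1);t=cam("top",1)
a=s["color"][220:400,230:470,::-1];b=t["color"][220:340,250:410,::-1]
cv2.imwrite("pics/v1.png",np.vstack([cv2.resize(a,(440,330),interpolation=2),cv2.resize(b,(440,270+60),interpolation=2)])[:600])
print(fitcar([s],(469,225)))
E
```

```text
clock: 5.45
ee_pos: [409.7, 262.1, 107.7]
eef_rot: [2.894, -0.07, 1.149]
ft_force: [0.6, 0.2, 0.0]
grip_width: 0.0
gripper_force: 0.0
5.45 [409.7 262.1 107.7] [ 0.79 -0.3   2.13 -0.72  0.9   2.76] [0.6 0.2 0. ]
[[ 0.727 -0.052  0.685]
 [-0.032 -0.999 -0.042]
 [ 0.686  0.008 -0.727]]
px 225 344.8 319.2
(array([ 4.67184817e+02,  2.26072738e+02, -3.19550234e-01]), np.float64(22.905449720999908))
```

View pics/v1.png

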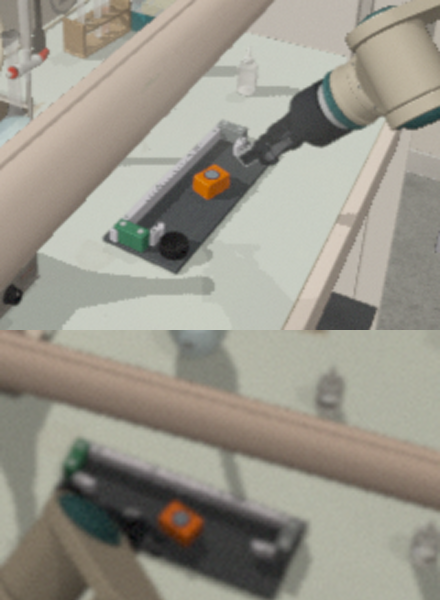

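```bash
python3 -m inch '[[0,0,0,-0.0163,0.0108,0.0254,1],[0,0,0,-0.0163,0.0108,0.0254,1],[0,0,0,-0.0163,0.0108,0.0254,1],[0,0,0,0,0,0,1],[0,0,0,0,0,0,1]]'; python3 st.py
```

```text
clock: 5.97
ee_pos: [424.1, 225.8, 17.6]
eef_rot: [2.893, -0.069, 1.144]
ft_force: [0.2, 0.6, 0.1]
grip_width: -0.0
gripper_force: 0.0
5.9667 [424.1 225.8  17.6] [ 0.69 -0.15  2.22 -0.87  0.66  2.9 ] [0.2 0.6 0.1]
[[ 0.729 -0.052  0.683]
 [-0.03  -0.999 -0.044]
 [ 0.684  0.011 -0.729]]
```

```bash
python3 -m inch '[[0,0,0,0.0274,0,-0.029,1],[0,0,-7,0,0,0,1],[0,0,-7,0,0,0,1],[0,0,-7,0,0,0,1],[0,0,-7,0,0,0,1],[0,0,-7,0,0,0,1],[0,0,-7,0,0,0,1]]';python3 -m inch '[[0,0,-7,0,0,0,1],[0,0,-7,0,0,0,1],[0,0,-7,0,0,0,1],[0,0,-7,0,0,0,1],[0,0,-7,0,0,0,1],[0,0,-7,0,0,0,1],[0,0,-7,0,0,0,1]]';python3 -m inch '[[0,0,-7,0,0,0,1],[0,0,-7,0,0,0,1],[0,0,-7,0,0,0,1],[0,0,-7,0,0,0,1],[0,0,-7,0,0,0,1],[0,0,-7,0,0,0,1],[0,0,-7,0,0,0,1]]';python3 -m inch '[[0,0,-7,0,0,0,1],[0,0,-7,0,0,0,1],[0,0,-7,0,0,0,1],[0,0,-7,0,0,0,1],[0,0,-7,0,0,0,1],[0,0,-5,0,0,0,1],[0,0,0,0,0,0,1]]';python3 st.py
```

```text
clock: 6.55
ee_pos: [425.6, 229.0, 61.9]
eef_rot: [2.518, 0.907, 0.983]
ft_force: [-0.1, -0.6, 0.1]
grip_width: 0.1
gripper_force: 0.0
clock: 7.13
ee_pos: [425.6, 229.0, 61.8]
eef_rot: [1.788, 1.746, 0.674]
ft_force: [-0.1, -0.1, 0.7]
grip_width: -0.3
gripper_force: 0.0
clock: 7.72
ee_pos: [425.6, 229.0, 61.8]
eef_rot: [0.869, 2.241, 0.296]
ft_force: [0.1, -0.1, 0.0]
grip_width: 0.1
gripper_force: 0.0
clock: 8.3
ee_pos: [425.5, 228.9, 61.6]
eef_rot: [0.053, 2.382, -0.032]
ft_force: [-0.9, -0.8, 1.1]
grip_width: 0.1
gripper_force: 0.0
8.3 [425.5 228.9  61.6] [ 0.69 -0.26  2.21 -0.77  0.74 -0.37] [-0.9 -0.8  1.1]
[[-0.725  0.048  0.687]
 [ 0.029  0.999 -0.038]
 [-0.688 -0.008 -0.725]]
```

```bash
python3 -m inch '[[0,0,0,0.0148,0,0.0156,1],[0,0,0,0.0148,0,0.0156,1],[0,0,0,0,0,0,1]]'; python3 -m inch '[[0,0,0,-0.0036,0,0.0034,1],[0,0,0,-0.0036,0,0.0034,1],[0,0,0,-0.0036,0,0.0034,1],[0,0,0,-0.0036,0,0.0034,1],[0,0,0,-0.0036,0,0.0034,1],[0,0,0,-0.0036,0,0.0034,1]]';python3 st.py
python3 - <<'E'
from fit import *
s=cam("scene",2);t=cam("top",2)
a=s["color"][270:370,270:410,::-1];b=t["color"][250:320,260:360,::-1]
cv2.imwrite("pics/v2.png",np.vstack([cv2.resize(a,(420,300),interpolation=2),cv2.resize(b,(420,300),interpolation=2)]))
print(fitcar([s],(475,225)))
E
```

```text
clock: 8.55
ee_pos: [423.4, 226.5, 13.6]
eef_rot: [0.059, 2.388, -0.036]
ft_force: [-0.9, -0.5, -0.5]
grip_width: 0.4
gripper_force: 0.0
clock: 9.05
ee_pos: [455.2, 225.7, 16.3]
eef_rot: [0.058, 2.384, -0.034]
ft_force: [-0.7, -0.1, 0.4]
grip_width: 0.2
gripper_force: 0.2
9.05 [455.2 225.7  16.3] [ 0.63 -0.07  2.16 -0.87  0.61 -0.27] [-0.7 -0.1  0.4]
[[-0.726  0.052  0.685]
 [ 0.032  0.999 -0.041]
 [-0.687 -0.008 -0.727]]
px 207 340.4 318.1
(array([ 4.79102074e+02,  2.26605342e+02, -4.04571491e-02]), np.float64(30.419233074333643))
```

View pics/v2.png

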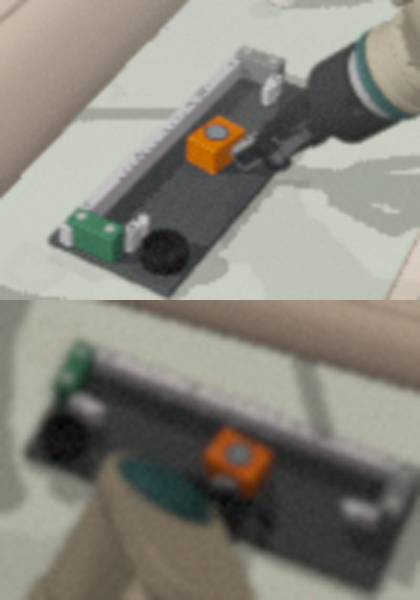

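```bash
python3 -m inch '[[0,0,0,-0.0029,0,0.0027,1],[0,0,0,-0.0029,0,0.0027,1],[0,0,0,-0.0029,0,0.0027,1],[0,0,0,-0.0029,0,0.0027,1],[0,0,0,0,0,0,1]]'; python3 -m inch '[[0,0,0,-0.0011,0,0.001,1],[0,0,0,-0.0011,0,0.001,1],[0,0,0,0,0,0,1]]';  python3 - <<'E'
from fit import *
s=cam("scene",3)
print(fitcar([s],(495,225)))
E
```

```text
clock: 9.57
ee_pos: [470.8, 224.8, 15.9]
eef_rot: [0.058, 2.385, -0.034]
ft_force: [-0.1, -0.4, 1.2]
grip_width: -0.2
gripper_force: 0.0
clock: 9.82
ee_pos: [473.2, 224.7, 15.8]
eef_rot: [0.057, 2.385, -0.035]
ft_force: [0.4, -0.1, 0.3]
grip_width: -0.6
gripper_force: 0.0
px 189 334.7 317.0
(array([4.95480551e+02, 2.29442893e+02, 1.10631076e-01]), np.float64(32.90565436835365))
```

```bash
python3 -m inch '[[0,0,0,-0.0011,0,0.001,1],[0,0,0,-0.0011,0,0.001,1],[0,0,0,0,0,0,1]]'; python3 -m inch '[[0,0,0,-0.0011,0,0.001,1],[0,0,0,-0.0011,0,0.001,1],[0,0,0,0,0,0,1]]'
python3 - <<'E'
from fit import *
s=cam("scene",4);t=cam("top",4)
a=s["color"][280:360,280:392,::-1];b=t["color"][260:310,280:350,::-1]
cv2.imwrite("pics/v4.png",np.vstack([cv2.resize(a,(420,300),interpolation=2),cv2.resize(b,(420,300),interpolation=2)]))
print(fitcar([s],(495,225)))
E
```

```text
clock: 10.12
ee_pos: [476.2, 224.6, 15.9]
eef_rot: [0.057, 2.385, -0.034]
ft_force: [-0.2, -0.0, 0.5]
grip_width: 0.1
gripper_force: 0.0
clock: 10.37
ee_pos: [479.2, 224.4, 15.9]
eef_rot: [0.057, 2.385, -0.034]
ft_force: [-0.8, -0.2, -0.1]
grip_width: 0.1
gripper_force: 0.0
px 171 333.1 316.9
(array([5.00003115e+02, 2.30302478e+02, 1.72836098e-01]), np.float64(42.595227393918364))
```

View pics/v4.png

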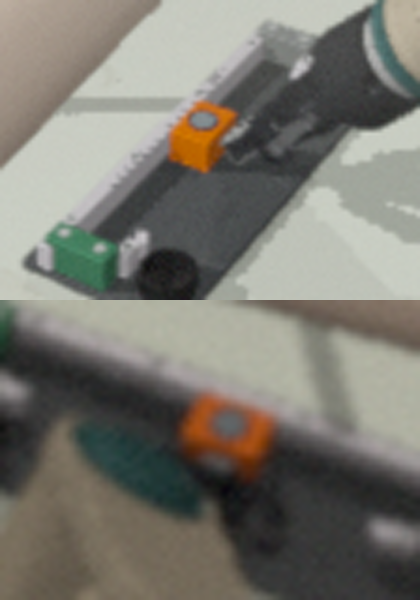

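```bash
python3 -m inch '[[0,0,0,0.0036,0,-0.0034,1],[0,0,0,0,0.012,0,1],[0,0,0,0,0,0,1]]'; python3 -m inch '[[0,0,0,-0.0018,0,0.0017,1],[0,0,0,-0.0018,0,0.0017,1],[0,0,0,-0.0011,0,0.001,1],[0,0,0,0,0,0,1]]';python3 -m inch '[[0,0,0,-0.0011,0,0.001,1],[0,0,0,0,0,0,1]]';python3 -m inch '[[0,0,0,-0.0011,0,0.001,1],[0,0,0,0,0,0,1]]'
python3 - <<'E'
from fit import *
s=cam("scene",5)
print(fitcar([s],(500,228)))
E
```

```text
clock: 10.72
ee_pos: [474.6, 237.7, 16.1]
eef_rot: [0.056, 2.385, -0.033]
ft_force: [-0.2, 0.1, 0.6]
grip_width: -0.2
gripper_force: 0.0
clock: 11.05
ee_pos: [481.4, 235.9, 15.8]
eef_rot: [0.058, 2.385, -0.035]
ft_force: [1.1, 0.3, 0.0]
grip_width: 0.3
gripper_force: 0.0
clock: 11.22
ee_pos: [481.9, 236.0, 15.5]
eef_rot: [0.058, 2.386, -0.035]
ft_force: [-13.5, -0.5, 7.5]
grip_width: 0.2
gripper_force: 6.7
clock: 11.38
ee_pos: [482.2, 236.0, 15.2]
eef_rot: [0.057, 2.388, -0.036]
ft_force: [-35.0, -2.0, 21.5]
grip_width: -0.1
gripper_force: 17.2
px 173 332.5 316.2
(array([5.02549964e+02, 2.29704998e+02, 1.52384248e-01]), np.float64(42.784641813661196))
```

```bash
python3 -m inch '[[0,0,0,0.0036,0,-0.0034,1],[0,0,0,0.0109,0,-0.0103,1],[0,0,0,0,-0.028,0,1],[0,0,0,0,-0.028,0,1],[0,0,0,0,0,0,1],[0,0,0,0,0,0,1]]'; python3 st.py
python3 - <<'E'
from fit import *
s=cam("scene",6);t=cam("top",6)
a=s["color"][280:360,280:392,::-1];b=t["color"][260:310,280:350,::-1]
cv2.imwrite("pics/v6.png",np.vstack([cv2.resize(a,(420,300),interpolation=2),cv2.resize(b,(420,300),interpolation=2)]))
print(fitcar([s],(500,228)),fitcar([t],(500,228)),fitcar([s,t],(500,228)))
E
```

```text
clock: 11.93
ee_pos: [461.3, 180.1, 16.4]
eef_rot: [0.06, 2.385, -0.035]
ft_force: [0.1, -0.1, 0.2]
grip_width: 0.1
gripper_force: 0.0
11.9333 [461.3 180.1  16.4] [ 0.51 -0.15  2.23 -0.81  0.54 -0.41] [ 0.1 -0.1  0.2]
[[-0.727  0.053  0.685]
 [ 0.033  0.999 -0.043]
 [-0.686 -0.008 -0.727]]
px 196 333.2 316.3
px 68 317.4 281.5
px 196 333.2 316.3
px 68 317.4 281.5
(array([5.00403068e+02, 2.29575049e+02, 2.08232556e-02]), np.float64(28.762779669581544)) (array([5.08531937e+02, 2.26721140e+02, 3.31929411e-01]), np.float64(61.61005545237121)) (array([5.01518725e+02, 2.27417641e+02, 4.44788348e-02]), np.float64(99.05405801313886))
```

View pics/v6.png

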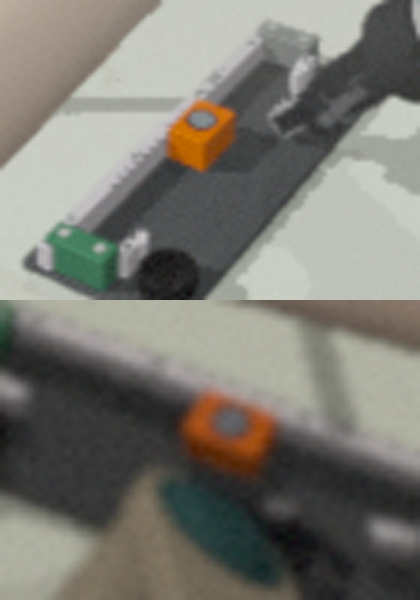

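```bash
python3 -m inch '[[0,0,0,-0.0094,0,0.0089,1],[0,0,0,-0.0094,0,0.0089,1],[0,0,0,-0.0094,0,0.0089,1],[0,0,0,0,0,0,1],[0,0,0,0,0,0,1]]'; python3 -m inch '[[0,0,0,0,0.006,0,1],[0,0,0,0,0.006,0,1],[0,0,0,0,0.006,0,1],[0,0,0,0,0.006,0,1],[0,0,0,0,0.006,0,1],[0,0,0,0,0.006,0,1],[0,0,0,0,0.006,0,1],[0,0,0,0,0.006,0,1]]'; python3 st.py
python3 - <<'E'
from fit import *
s=cam("scene",7);t=cam("top",7)
a=s["color"][280:360,280:392,::-1];b=t["color"][260:310,280:350,::-1]
cv2.imwrite("pics/v7.png",np.vstack([cv2.resize(a,(420,300),interpolation=2),cv2.resize(b,(420,300),interpolation=2)]))
print(fitcar([s],(500,258)))
E
```

```text
clock: 12.45
ee_pos: [500.2, 179.7, 16.1]
eef_rot: [0.057, 2.385, -0.035]
ft_force: [0.0, 0.6, -0.6]
grip_width: 0.1
gripper_force: 0.0
clock: 13.12
ee_pos: [502.5, 227.8, 15.9]
eef_rot: [0.057, 2.385, -0.035]
ft_force: [-0.2, -1.8, 0.9]
grip_width: 0.2
gripper_force: 0.3
13.1167 [502.5 227.8  15.9] [ 0.56  0.04  2.05 -0.85  0.56 -0.34] [-0.2 -1.8  0.9]
[[-0.727  0.051  0.685]
 [ 0.031  0.999 -0.041]
 [-0.686 -0.009 -0.727]]
px 215 326.6 323.6
(array([ 5.02527729e+02,  2.66182476e+02, -3.85861367e-02]), np.float64(28.747691110692237))
```

View pics/v7.png

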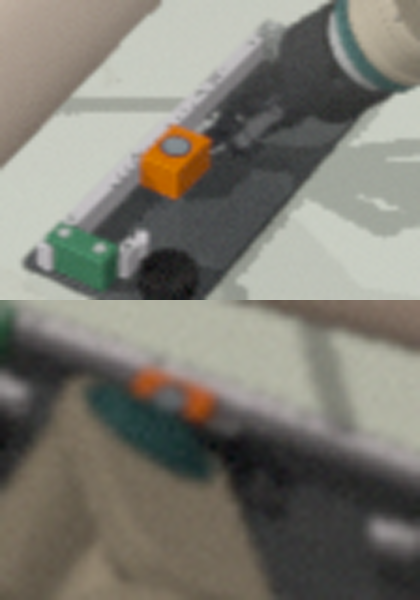

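```bash
python3 -m inch '[[0,0,0,0,0.006,0,1],[0,0,0,0,0.006,0,1],[0,0,0,0,0.006,0,1],[0,0,0,0,0.006,0,1],[0,0,0,0,0.006,0,1],[0,0,0,0,0.006,0,1],[0,0,0,0,0.006,0,1],[0,0,0,0,0.006,0,1]]'; python3 st.py
python3 - <<'E'
from fit import *
s=cam("scene",8);t=cam("top",8)
a=s["color"][280:360,280:392,::-1];b=t["color"][260:310,270:340,::-1]
cv2.imwrite("pics/v8.png",np.vstack([cv2.resize(a,(420,300),interpolation=2),cv2.resize(b,(420,300),interpolation=2)]))
print(fitcar([s],(503,310)))
E
```

```text
clock: 13.88
ee_pos: [505.0, 275.8, 15.5]
eef_rot: [0.057, 2.385, -0.035]
ft_force: [-0.1, -0.4, 0.1]
grip_width: 0.3
gripper_force: 0.3
13.8833 [505.  275.8  15.5] [ 0.66  0.13  1.96 -0.87  0.63 -0.25] [-0.1 -0.4  0.1]
[[-0.727  0.051  0.685]
 [ 0.031  0.999 -0.041]
 [-0.686 -0.009 -0.727]]
px 224 317.1 333.0
(array([ 5.06528343e+02,  3.12572951e+02, -5.13921824e-02]), np.float64(36.158817216337305))
```

View pics/v8.png

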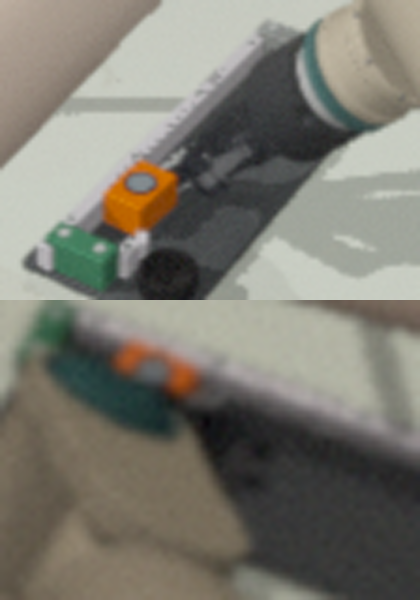

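```bash
python3 -m inch '[[0,0,0,0,0.005,0,1],[0,0,0,0,0.005,0,1],[0,0,0,0,0.005,0,1],[0,0,0,0,0.005,0,1],[0,0,0,0,0.004,0,1],[0,0,0,0,0.002,0,1],[0,0,0,0,0.002,0,1]]'; python3 -m inch '[[0,0,0,0,0.002,0,1],[0,0,0,0,0.002,0,1],[0,0,0,0,0,0,1]]'
python3 - <<'E'
from fit import *
s=cam("scene",9)
print(fitcar([s],(506,340)), [proj(s,(465+0,367,8))], arm.landmark_of(s,"cap")[0])
E
```

```text
clock: 14.57
ee_pos: [506.4, 303.4, 15.2]
eef_rot: [0.057, 2.385, -0.035]
ft_force: [0.7, -0.1, 1.2]
grip_width: -0.1
gripper_force: 0.3
clock: 14.82
ee_pos: [506.7, 307.4, 15.3]
eef_rot: [0.057, 2.385, -0.034]
ft_force: [-0.3, -0.5, 0.5]
grip_width: -0.5
gripper_force: 0.0
px 156 311.6 337.5
(array([5.10908607e+02, 3.36337203e+02, 4.96970550e-02]), np.float64(102.5743946681163)) [array([321.7948464 , 354.37316336])] {'point': [322.5, 355.2], 'confidence': 0.5}
```

Carrier now partly hidden by the stop and keeper; cap unmoved. I'll push on slowly until the force rises.

```bash
python3 -m inch '[[0,0,0,0,0.0015,0,1],[0,0,0,0,0.0015,0,1],[0,0,0,0,0,0,1]]'; python3 -m inch '[[0,0,0,0,0.0015,0,1],[0,0,0,0,0,0,1]]'; python3 -m inch '[[0,0,0,0,0.0015,0,1],[0,0,0,0,0,0,1]]'
```

```text
clock: 15.17
ee_pos: [506.8, 310.3, 15.2]
eef_rot: [0.057, 2.385, -0.034]
ft_force: [0.1, 0.4, -0.3]
grip_width: 0.2
gripper_force: 0.1
clock: 15.33
ee_pos: [506.9, 311.8, 15.2]
eef_rot: [0.057, 2.385, -0.034]
ft_force: [-0.0, 0.1, -0.3]
grip_width: 0.3
gripper_force: 0.1
clock: 15.5
ee_pos: [507.0, 312.7, 15.1]
eef_rot: [0.058, 2.385, -0.036]
ft_force: [-0.3, -3.3, 1.5]
grip_width: 0.1
gripper_force: 1.3
```

```bash
python3 -m inch '[[0,0,0,0,0.001,0,1],[0,0,0,0,0,0,1]]'; python3 -m inch '[[0,0,0,0,0.001,0,1],[0,0,0,0,0,0,1],[0,0,0,0,0,0,1]]'
```

```text
clock: 15.67
ee_pos: [507.1, 312.9, 15.1]
eef_rot: [0.059, 2.385, -0.038]
ft_force: [-0.8, -6.9, 1.9]
grip_width: 0.0
gripper_force: 3.4
clock: 15.92
ee_pos: [507.2, 313.0, 15.0]
eef_rot: [0.06, 2.385, -0.04]
ft_force: [-1.9, -9.4, 5.8]
grip_width: 0.1
gripper_force: 5.3
```

```bash
python3 -m inch '[[0,0,0,0,-0.003,0,1],[0,0,0,0,-0.012,0,1],[0,0,0,0.0145,0,-0.0137,1],[0,0,0,0.0145,0,-0.0137,1],[0,0,0,0,0,0,1],[0,0,0,0,0,0,1]]'; python3 -m inch '[[0,0,0,0,-0.03,0,1],[0,0,0,0,-0.03,0,1],[0,0,0,0,0,0,1]]'
python3 - <<'E'
from fit import *
s=cam("scene",10);t=cam("top",10)
a=s["color"][310:370,280:350,::-1];b=t["color"][250:300,260:330,::-1]
cv2.imwrite("pics/v10.png",np.hstack([cv2.resize(a,(400,343),interpolation=2),cv2.resize(b,(400,343),interpolation=2)]))
E
```

```text
clock: 16.42
ee_pos: [466.0, 302.7, 15.3]
eef_rot: [0.055, 2.385, -0.033]
ft_force: [0.1, -1.1, 0.5]
grip_width: 0.3
gripper_force: 0.0
clock: 16.67
ee_pos: [462.8, 238.6, 14.6]
eef_rot: [0.059, 2.387, -0.039]
ft_force: [-0.4, -0.2, -0.8]
grip_width: 0.1
gripper_force: 0.0
```

View pics/v10.png

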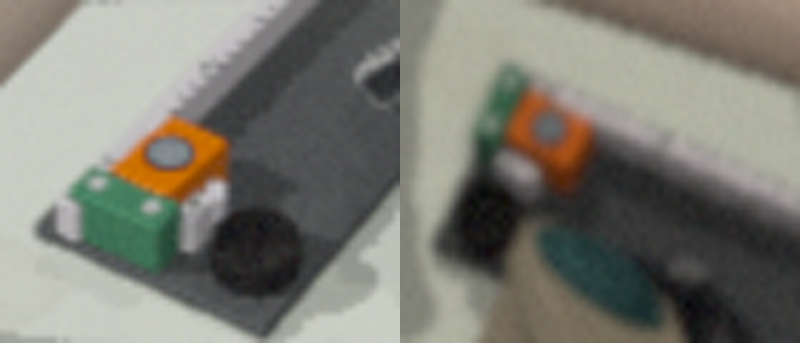

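```bash
python3 -m inch '[[0,0,0,0,0.0274,0,1],[0,0,0,0,0.0274,0,1],[0,0,0,0,0.0274,0,1],[0,0,0,0,0,0,1],[0,0,0,0,0,0,1]]'; python3 -m inch '[[0,0,0,-0.0044,0,0.0041,1],[0,0,0,-0.0044,0,0.0041,1],[0,0,0,0,0,0,1]]';python3 -m inch '[[0,0,0,-0.0011,0,0.001,1],[0,0,0,0,0,0,1]]'
```

```text
clock: 17.18
ee_pos: [467.9, 326.7, 15.4]
eef_rot: [0.054, 2.384, -0.032]
ft_force: [0.0, -0.7, -0.6]
grip_width: -0.3
gripper_force: 0.0
clock: 17.43
ee_pos: [480.8, 323.0, 15.5]
eef_rot: [0.059, 2.385, -0.035]
ft_force: [-0.7, -0.4, 1.0]
grip_width: -0.2
gripper_force: 0.0
clock: 17.6
ee_pos: [481.5, 323.0, 15.3]
eef_rot: [0.058, 2.385, -0.035]
ft_force: [-0.4, -0.4, -0.4]
grip_width: -0.4
gripper_force: 0.0
```

```bash
python3 -m inch '[[0,0,0,-0.0011,0,0.001,1],[0,0,0,-0.0011,0,0.001,1],[0,0,0,0,0,0,1]]';python3 -m inch '[[0,0,0,-0.0011,0,0.001,1],[0,0,0,0,0,0,1]]';python3 -m inch '[[0,0,0,-0.0007,0,0.0007,1],[0,0,0,0,0,0,1]]'
```

```text
clock: 17.85
ee_pos: [484.2, 323.4, 15.3]
eef_rot: [0.057, 2.385, -0.034]
ft_force: [0.2, -0.3, 0.8]
grip_width: 0.1
gripper_force: 0.0
clock: 18.02
ee_pos: [485.7, 323.4, 15.3]
eef_rot: [0.057, 2.385, -0.034]
ft_force: [-0.1, -0.4, -0.5]
grip_width: -0.0
gripper_force: 0.0
clock: 18.18
ee_pos: [486.5, 323.3, 15.2]
eef_rot: [0.057, 2.385, -0.035]
ft_force: [0.2, -0.4, 0.5]
grip_width: -0.1
gripper_force: 0.0
```

```bash
python3 -m inch '[[0,0,0,-0.0007,0,0.0007,1],[0,0,0,0,0,0,1]]';python3 -m inch '[[0,0,0,-0.0007,0,0.0007,1],[0,0,0,0,0,0,1]]';python3 -m inch '[[0,0,0,-0.0004,0,0.0004,1],[0,0,0,0,0,0,1]]'
```

```text
clock: 18.35
ee_pos: [487.6, 323.3, 15.2]
eef_rot: [0.057, 2.385, -0.035]
ft_force: [-0.6, 0.8, 0.1]
grip_width: 0.0
gripper_force: 0.0
clock: 18.52
ee_pos: [488.6, 323.2, 15.2]
eef_rot: [0.057, 2.385, -0.034]
ft_force: [-0.0, 0.2, -0.7]
grip_width: -0.1
gripper_force: 0.0
clock: 18.68
ee_pos: [489.1, 323.2, 15.1]
eef_rot: [0.057, 2.385, -0.035]
ft_force: [0.4, -0.8, -0.0]
grip_width: 0.2
gripper_force: 0.0
```

```bash
python3 -m inch '[[0,0,0,-0.0007,0,0.0007,1],[0,0,0,0,0,0,1]]';python3 -m inch '[[0,0,0,-0.0007,0,0.0007,1],[0,0,0,0,0,0,1]]';python3 -m inch '[[0,0,0,-0.0004,0,0.0004,1],[0,0,0,0,0,0,1]]'
```

```text
clock: 18.85
ee_pos: [489.6, 323.2, 14.9]
eef_rot: [0.057, 2.386, -0.035]
ft_force: [-6.4, -0.9, 3.1]
grip_width: -0.3
gripper_force: 3.2
clock: 19.02
ee_pos: [490.0, 323.2, 14.6]
eef_rot: [0.057, 2.387, -0.035]
ft_force: [-13.0, 0.1, 6.3]
grip_width: 0.0
gripper_force: 6.6
clock: 19.18
ee_pos: [490.3, 323.3, 14.5]
eef_rot: [0.057, 2.387, -0.035]
ft_force: [-17.1, -0.3, 7.2]
grip_width: 0.1
gripper_force: 8.5
```

Run:
```python
from fit import *
s=cam("scene",11);t=cam("top",11)
a=s["color"][310:370,280:350,::-1];b=t["color"][250:300,260:330,::-1]
cv2.imwrite("pics/v11.png",np.hstack([cv2.resize(a,(400,343),interpolation=2),cv2.resize(b,(400,343),interpolation=2)]))
```

```text
(no output)
```

View pics/v11.png

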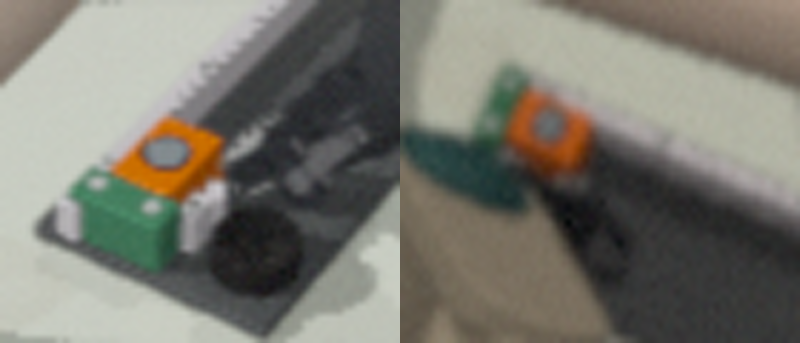

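```bash
python3 -m inch '[[0,0,0,0.0015,0,-0.0014,1],[0,0,0,0.0145,0,-0.0137,1],[0,0,0,0,-0.02,0,1],[0,0,0,0,-0.03,0,1],[0,0,0,0,-0.03,0,1],[0,0,0,0,0,0,1],[0,0,0,0,0,0,1]]'
python3 - <<'E'
from fit import *
s=cam("scene",12)
m=[np.nonzero(orange(s))]; print(m[0][1].mean(),m[0][0].mean(),fitcar([s],(508,349)))
cv2.imwrite("pics/v12.png",cv2.resize(s["color"][300:370,275:365,::-1],(770,600),interpolation=2))
E
```

```text
clock: 19.87
ee_pos: [465.5, 243.2, 15.8]
eef_rot: [0.059, 2.385, -0.035]
ft_force: [-0.7, -0.3, 0.6]
grip_width: 0.0
gripper_force: 0.0
px 133 310.2 337.9
310.2406015037594 337.8796992481203 (array([5.14005120e+02, 3.35830151e+02, 2.28054025e-01]), np.float64(114.72208311007213))
```

View pics/v12.png

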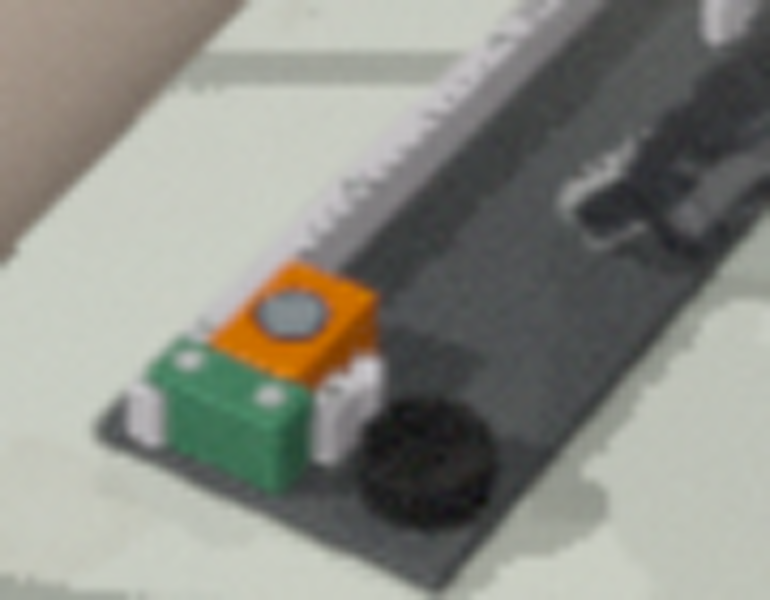

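The picture shows the carrier in the corner between the rail and the green stop, at about (295, 315). The cap is in its place at (428, 462) and the gripper is clear at (600, 210).

```bash
python3 -c "
from workcell import arm
print(arm.finish_job())"
```

```text
the job is handed in; nothing more can be done
None
```

The orange carrier was pushed flat against the rail, slid into the corner pocket with the green stop and seated there. The fingertips met firm resistance at both the rail and the stop. I handed the job in about 20 s into the 70 s limit; the hand-in gave no verdict. The last scene picture showed the cap in place, but I did not re-check the bottles and beaker.

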